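Push a caster bearing out over a vise-held drift

ROBOT

A 6-joint arm with a two-finger parallel gripper is mounted at the origin on the work surface. World frame = base frame: x ahead of the robot, y to its left, z up, the work surface at z = 0. Lengths are in m, angles in rad, forces in N, time in s.
With the tool pointing down it reaches from about 0.375 to 0.9 m from the base axis. Payload 3.1 kg.
Tool frame: the origin (TCP) lies at the very end of the fingers, on their centre line; the grasp point (between the pads) lies 19 mm behind it; z points along the fingers, y is the direction in which the jaws open and shut (so a half turn about z gives the same grasp; the last joint's range is limited). The gripper opens to 87 mm and grips with 3 to 60 N. Pads are 19 mm wide; open, the fingers measure 117 mm over their backs; the gripper's body (75 mm by 190 mm) begins 51 mm behind the grasp point.
Start: joints at [-1.304, 0.527, 1.433, -0, 1.181, -0.178], TCP at [0.269, -0.564, 0.223] pointing down, gripper open.
Joint ranges: [-3.08, 3.08], [-0.75, 2.2], [0.22, 2.44], [-1.43, 4.57], [0, 2.65], [-2.85, 2.85]. Speed limits (rad/s): [2.79, 2.79, 3.14, 3.14, 3.14, 3.14].

INTERFACE

Orientations are given as a unit quaternion [x, y, z, w].
In Python, from rig import robot gives the robot as it stands.
- The arm moves only by the tool arm_command, never from a script. Its argument "targets" is a list of rows, each a list of 5 numbers: the shift along the tool's x, y, z in cm, then the turn about the tool's z in rad, then the finger opening in cm, from 0 to 8.7. In form: [[dx, dy, dz, spin, hand], ...]. A call has 1 to 5 rows; each row is the pose to reach, as a shift and turn from the pose commanded when the call began, along the tool's axes at that moment; what a row does not reach only later rows make up. A row lasts 1/8 s, in which the tool goes at most 62.5 mm and 10.7 degrees, less where a joint would pass 70% of its speed; a pose out of reach is approached as far as the arm can. A call with a gripper value outside its range is refused whole. The fingers move at their own pace and stop on an object; "newtons" is the grip in N (left out, the last holds). Time passes only in rows, so rows that repeat a pose let the fingers close. It gives the time, the measured TCP pose, the force and the opening at its end, in the units of the state.
- robot.get_obs(): the state, without advancing time (a new reading comes with each control period).
- robot.camera(name): name is "side" or "top"; returns (picture, depth): 420x560x3 uint8, red, green, blue; 420x560 float32, m along the optical axis (not along the pixel's ray), 0 where there is no reading.
- robot.camera_model(name): a dict with "mtx" (3x3 intrinsics, pixels), "extrinsics" (4x4, takes a point from world to camera coordinates). Camera axes: x right, y up, looking along -z (the intrinsics and any distortion apply to the point x, -y, -z); pixel columns grow to the right and rows downward; lengths in m; the calibration is good to about 2 mm. A picture is of the moment at which its call begins. camera_model takes no time and is no camera call.
- robot.hand_in(): hands the job in, once; it reports no verdict.
The state is a dict: "time": time; "q": joint angles; "joint_velocities": joint speeds; "joint_torque": joint torques, N m; "position": TCP position; "tool_rot": TCP orientation; "ft_force": force on the tool from outside, world axes, zero at the start; "moment": the same for the moment, N m; "grip_width": finger opening in m.
Only numpy, scipy, OpenCV 4.12 (cv2) and the standard library are available. Lean on these libraries where they do the work, as an engineer would, in place of code of your own. Each camera call takes 0.05 s, during which the arm holds its last target.

TASK

The caster wheel that still has its ball bearing in the top face needs that bearing out. Set the wheel over the upright drift in the vise, feel for the wheel's centre hole with the drift's nose, and ease the wheel down, not letting go of it and never forcing it (the nylon cracks at 50 N), until the nose has poked the bearing right out of the top and you feel the wheel fully down on the drift's collar. Then lift the bearing off and lay it in the steel parts dish, leaving the bare wheel sitting on the collar and everything else where it is.

Things in the scene. Friction and masses are not known exactly. Their poses are not given: they have to be found in the camera images.
- wheel: The wheel to work on: caster wheel, black tread, white nylon centre, lying flat, 64 mm diameter, 32 mm thick, about 0.13 kg. Origin at the centre of its underside, z up its axis. It can be taken from above across the tread, at any angle. One of two alike; this one has the bearing.
- wheel_hole (a point): Point on the wheel's axis, 9 mm above its underside: the lower mouth of the 23 mm through hole, 14 mm long. Below it an empty bearing seat 33 mm across, 9 mm deep, open at the underside; above it (23 to 32 mm up) the upper seat, 33 mm across, holding the bearing flush with the top.
- bearing: Steel ball bearing, 32 mm outer diameter, 15 mm bore, 9 mm thick, 0.03 kg, flush in the wheel's upper face at the start. Origin at the centre of its underside, z along its axis. The seat grips it tightly: it takes about 8 to 15 N to move it up, and it comes free after 7 mm.
- bare_wheel: A second caster wheel, the same size, with no bearing in it: a bystander. Origin at the centre of its underside. The two wheels may lie in either place.
- vise: Grey drill-press vise bolted to the bench, 100 mm jaws, tops 72 mm above the bench, holding an upright steel drift. Origin on the bench below the jaws' middle; x along the vise (screw and T-bar reach 190 mm to -x, fixed jaw 58 mm to +x), y along the jaws, z up. Drift and vise are solid (under 1 mm of give at 30 N).
- vise_jaws (a point): Point at the middle of the jaws, level with their tops (72 mm up). Here the drift is clamped by eye: its collar's top face is 16 to 44 mm above this point, its axis up to 7 mm off it to either side along the vise's y, and on it along x. The drift itself is not measured.
- vise_mid (a point): Point on the vise, 122 mm above its origin. About here is the drift's nose: 20 mm diameter with a 1 mm bevel, standing 40 mm above the top of a collar 46 mm across and 8 mm thick. With the wheel fully down on the collar, the bearing lies loose on the nose tip, 8 mm clear of the wheel's top.
- dish: Round steel parts dish, 140 mm across the rim, 120 mm at the foot, 30 mm high, floor 4 mm thick, 0.5 kg. Origin at the centre of its underside.
- wrench: Steel combination wrench, 190 mm long, lying on the bench; bystander.
- grease_jar: Grease jar, 62 mm diameter, 65 mm tall; bystander. Origin at the centre of its underside.
Not all that is in view belongs to the job. Several things have the shape of the bearing; the one meant has the colours described above.

How it is judged:
By the outcome, as a careful person would: the job done as asked, in the order asked, and still so for the second after the job is handed in, with the robot touching nothing.
It also fails if it takes over 72 s, if anything falls off the work surface, if the arm or the gripper's body presses on something with over 40 N, if the wrist force passes 120 N, or if a joint passes its speed limit or range.

## Working session

There is one attempt and no reset: what is moved stays moved. The work goes in short steps, Python scripts to look and compute and a tool call to move; the robot and the scene stay as the last step left them, time stands still between calls to the robot, and variables do not carry over. Pictures are saved under pics/ and viewed, and the job is handed in when it is done.

Besides the shell and the picture viewer there is one more tool, called after "Emit:" as name([rows], argument=value, ...), one row to a line, values as JSON. arm_command: Moves the arm, as the interface text tells. Its arguments: {"type":"object","properties":{"targets":{"type":"array","items":{"type":"array","items":{"type":"number"}}},"newtons":{"type":"number"}},"required":["targets"]}

```bash
ls; mkdir -p pics
python3 - <<'E'
from rig import robot
import cv2,numpy as np
for n in("side","top"):
    im,d=robot.camera(n); cv2.imwrite(f"pics/{n}0.png",im[:,:,::-1]); np.savez(f"{n}0.npz",im=im,d=d)
    m=robot.camera_model(n); print(n,{k:np.round(v,4).tolist() if not isinstance(v,str) else v for k,v in m.items()})
o=robot.get_obs(); print({k:np.round(v,4).tolist() for k,v in o.items()})
E
```

```text
pics
side {'mtx': [[399.71, 0.0, 283.8133], [0.0, 399.71, 210.3502], [0.0, 0.0, 1.0]], 'extrinsics': [[-0.8028, -0.5962, 0.0097, 0.4272], [0.4381, -0.5787, 0.6878, -0.3536], [-0.4044, 0.5564, 0.7258, -0.5831], [0.0, 0.0, 0.0, 1.0]]}
top {'mtx': [[402.3505, 0.0, 275.8349], [0.0, 402.3505, 210.4151], [0.0, 0.0, 1.0]], 'extrinsics': [[-0.0881, -0.9961, -0.0016, 0.0103], [0.968, -0.086, 0.2359, -0.6029], [-0.2351, 0.0192, 0.9718, -0.8014], [0.0, 0.0, 0.0, 1.0]]}
{'time': 0.1, 'q': [-1.3045, 0.5284, 1.4338, -0.0, 1.1814, -0.1785], 'joint_velocities': [0.0, -0.0012, -0.0026, 0.0027, 0.0012, -0.0004], 'joint_torque': [-0.0002, -44.0985, -17.7151, 0.0636, 0.0534, -0.0], 'position': [0.2688, -0.5636, 0.2217], 'tool_rot': [0.9754, 0.2206, -0.0, -0.0009], 'ft_force': [-0.3026, -0.4397, -0.0132], 'moment': [-0.0171, -0.0165, -0.0285], 'grip_width': 0.0871}
```

View pics/side0.png

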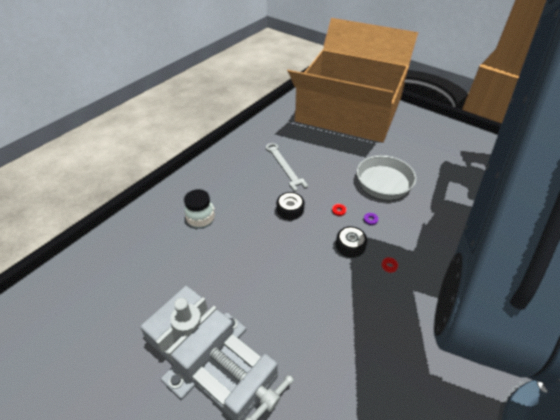

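View pics/top0.png

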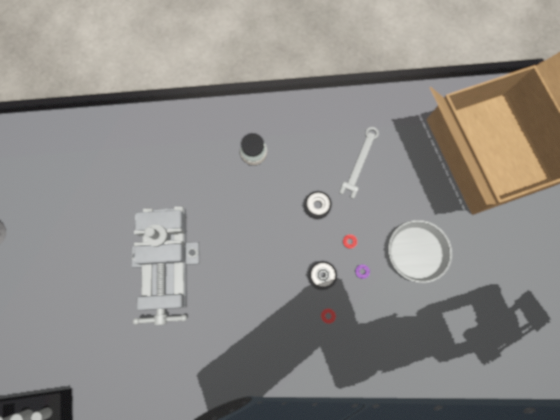

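```bash
cat > h.py <<'E'
import numpy as np,cv2
from rig import robot
def cm(n):
    m=robot.camera_model(n);return np.array(m["mtx"]),np.array(m["extrinsics"]),m
def ray(n,u,v):
    K,E,_=cm(n); R=E[:3,:3];t=E[:3,3]
    d=np.array([(u-K[0,2])/K[0,0],-(v-K[1,2])/K[1,1],-1.0])
    return -R.T@t, R.T@d   # depth along optical axis = multiplier
def onplane(n,u,v,z):
    c,d=ray(n,u,v); return c+d*(z-c[2])/d[2]
def proj(n,p):
    K,E,_=cm(n); q=E[:3,:3]@np.asarray(p)+E[:3,3]
    return np.array([K[0,0]*q[0]/-q[2]+K[0,2], K[1,1]*-q[1]/-q[2]+K[1,2]])
def cloud(n,d):
    K,E,_=cm(n); v,u=np.mgrid[:d.shape[0],:d.shape[1]]
    q=np.stack([(u-K[0,2])/K[0,0]*d,-(v-K[1,2])/K[1,1]*d,-d],-1)
    return (q-E[:3,3])@E[:3,:3]
def tri(u1,u2,n1="top",n2="side"):
    c1,d1=ray(n1,*u1);c2,d2=ray(n2,*u2)
    A=np.stack([d1,-d2],1);s=np.linalg.lstsq(A,c2-c1,rcond=None)[0]
    p,q=c1+s[0]*d1,c2+s[1]*d2
    return (p+q)/2,np.linalg.norm(p-q)
def crop(n,im,u0,u1,v0,v1,k,f):
    cv2.imwrite(f,cv2.resize(im[v0:v1,u0:u1,::-1],None,fx=k,fy=k,interpolation=cv2.INTER_CUBIC))
E
python3 - <<'E'
from h import *
print(robot.camera_model("top").keys())
t=np.load("top0.npz");s=np.load("side0.npz")
a=cv2.resize(t["im"][180:300,290:370],None,fx=4.9,fy=4.9,interpolation=2)
b=cv2.resize(s["im"][180:260,270:380],None,fx=3.6,fy=3.6,interpolation=2)
h=max(a.shape[0],b.shape[0])
P=lambda x:np.pad(x,((0,h-x.shape[0]),(0,0),(0,0)))
cv2.imwrite("pics/w1.png",np.hstack([P(a),P(b)])[:,:,::-1])
a=cv2.resize(t["im"][200:330,120:210],None,fx=4.4,fy=4.4,interpolation=2)
b=cv2.resize(s["im"][280:420,140:250],None,fx=3.6,fy=3.6,interpolation=2)
h=max(a.shape[0],b.shape[0])
cv2.imwrite("pics/v1.png",np.hstack([P(a),P(b)])[:,:,::-1])
for n,q,pts in(("top",t,[(318,204),(323,274),(152,234),(419,252)]),("side",s,[(290,203),(351,240),(183,303),(386,178)])):
    c=cloud(n,q["d"])
    for u,v in pts: print(n,u,v,np.round(c[v,u],4), np.round(onplane(n,u,v,.032),4))
E
```

```text
dict_keys(['mtx', 'extrinsics'])
top 318 204 [ 0.6253 -0.1448  0.0015] [ 0.6177 -0.1409  0.032 ]
top 323 274 [ 0.4617 -0.1379 -0.0009] [ 0.4594 -0.134   0.032 ]
top 152 234 [0.5605 0.2078 0.1329] [0.5816 0.2377 0.032 ]
top 419 252 [ 0.4917 -0.3623  0.0025] [ 0.4886 -0.3515  0.032 ]
side 290 203 [ 0.6258 -0.1496  0.0139] [ 0.6157 -0.1349  0.032 ]
side 351 240 [ 0.4553 -0.126   0.03  ] [ 0.4547 -0.1245  0.032 ]
side 183 303 [0.563  0.2125 0.1335] [0.6208 0.1814 0.032 ]
side 386 178 [ 0.4926 -0.368   0.0063] [ 0.4835 -0.3389  0.032 ]
```

View pics/w1.png

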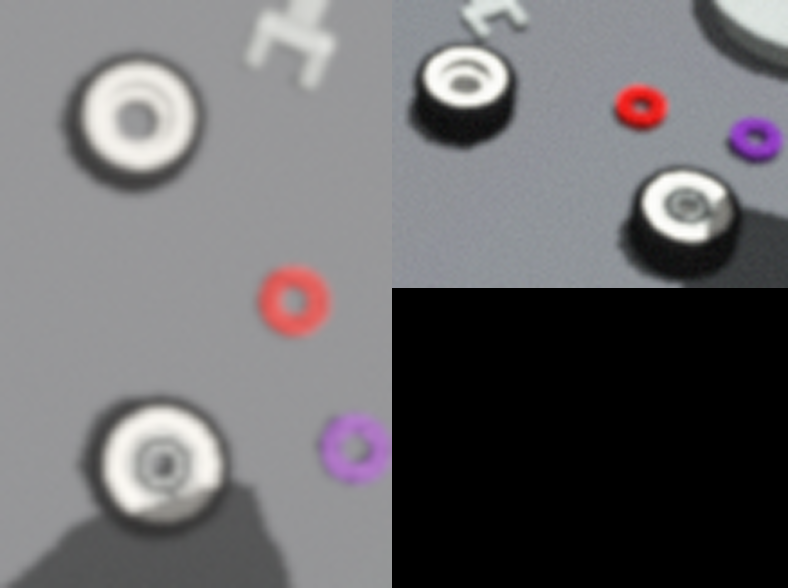

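View pics/v1.png

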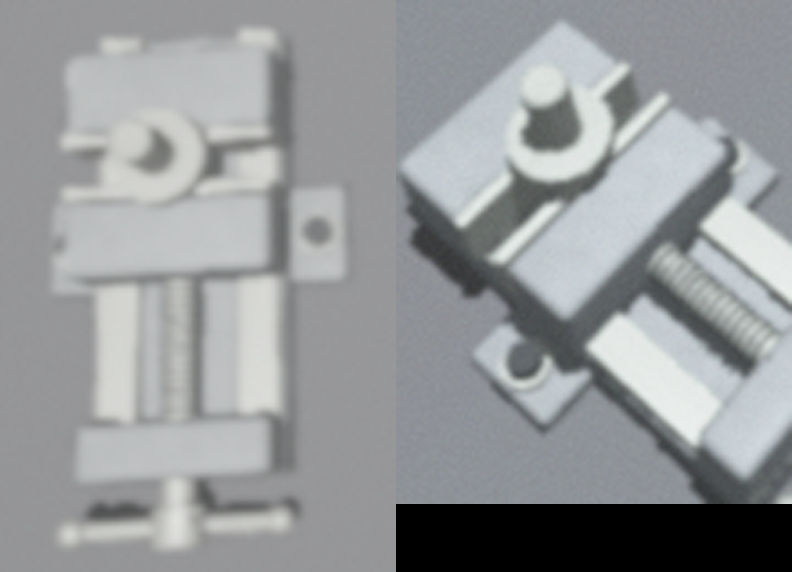

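Run:
```python
from h import *
D={n:np.load(n+"0.npz") for n in("top","side")}
cand={"wheel":{"top":(323,274),"side":(351,240)},"bare":{"top":(318,204),"side":(290,203)}}
for w,c in cand.items():
    cen={}
    for n,(u,v) in c.items():
        g=D[n]["im"][v-25:v+25,u-25:u+25].astype(float)
        m=((g.min(-1)>165)).astype(np.uint8)
        k,l,st,_=cv2.connectedComponentsWithStats(m)
        cs,_=cv2.findContours(m,cv2.RETR_EXTERNAL,cv2.CHAIN_APPROX_NONE)
        q=max(cs,key=cv2.contourArea); e=cv2.fitEllipse(cv2.convexHull(q))
        cen[n]=(e[0][0]+u-25,e[0][1]+v-25); print(w,n,np.round(cen[n],2),np.round(e[1],1),np.round(onplane(n,*cen[n],.032),4))
    print(tri(cen["top"],cen["side"]))
# depth clouds
for n in D:
    P=cloud(n,D[n]["d"])
    m=(np.hypot(P[...,0]-.565,P[...,1]-.212)<.05)&(P[...,2]>.1)
    z=P[m][:,2]; print(n,np.histogram(z,bins=np.arange(.06,.17,.004)))
    # nose tip
    top=m&(P[...,2]>np.percentile(z,99.5)-.006)
    vv,uu=np.nonzero(top); print("tip",uu.mean(),vv.mean(),P[top].mean(0),top.sum(), np.ptp(uu),np.ptp(vv))
    v,u=np.mgrid[:420,:560]
    if n=="top":
        print(np.round(D[n]["im"][224:246,142:172].mean(-1)).astype(int)); print(np.round(P[224:246,142:172,2]*1000).astype(int))
    else:
        print(np.round(D[n]["im"][294:334,170:202].mean(-1)).astype(int)); print(np.round(P[294:334,170:202,2]*1000).astype(int))
```

```text
wheel top [322.4  273.64] [21.  23.6] [ 0.4603 -0.1327  0.032 ]
wheel side [351.18 236.68] [18.7 22.8] [ 0.4588 -0.1324  0.032 ]
(array([ 0.45977875, -0.13308588,  0.0308583 ]), np.float64(0.0012525868071073323))
bare top [317.95 203.11] [20.9 21.8] [ 0.6198 -0.141   0.032 ]
bare side [290.   200.69] [16.  22.3] [ 0.6199 -0.1408  0.032 ]
(array([ 0.61996761, -0.14102973,  0.03170421]), np.float64(0.00016708522854992777))
top (array([ 0,  0,  0,  0,  0,  0,  0,  0,  0,  0,  7,  7,  6,  7,  4,  9,  7,
       35, 46,  0,  0,  0,  0,  0,  0,  0,  0]), array([0.06 , 0.064, 0.068, 0.072, 0.076, 0.08 , 0.084, 0.088, 0.092,
       0.096, 0.1  , 0.104, 0.108, 0.112, 0.116, 0.12 , 0.124, 0.128,
       0.132, 0.136, 0.14 , 0.144, 0.148, 0.152, 0.156, 0.16 , 0.164,
       0.168]))
tip 148.55844155844156 231.4025974025974 [0.56650269 0.2146787  0.13240952] 77 9 9
[[191 191 191 191 190 191 191 191 191 192 193 195 195 195 194 194 194 194
  192 191 191 192 193 193 193 193 193 194 195 195]
 [190 191 191 191 190 190 191 192 194 196 199 200 201 202 202 201 201 199
  194 189 187 189 192 193 193 193 194 
[... 5425 characters left out ...]
]), array([0.06 , 0.064, 0.068, 0.072, 0.076, 0.08 , 0.084, 0.088, 0.092,
       0.096, 0.1  , 0.104, 0.108, 0.112, 0.116, 0.12 , 0.124, 0.128,
       0.132, 0.136, 0.14 , 0.144, 0.148, 0.152, 0.156, 0.16 , 0.164,
       0.168]))
tip 180.15555555555557 303.85925925925926 [0.56492665 0.21627386 0.13428098] 135 13 12
[[146 145 148 ... 152 148 147]
 [148 145 149 ... 168 154 148]
 [143 147 156 ... 190 170 156]
 ...
 [195 153 113 ... 209 206 209]
 [157 124 101 ... 208 208 209]
 [128 110  98 ... 204 208 207]]
[[  1   1  -1 ...   1   0  -1]
 [  2   1   2 ...   2   1   1]
 [  0   2  -1 ...  72   1   1]
 ...
 [662  71  68 ...  72  69  72]
 [ 72  68  66 ...  71  70  71]
 [ 70  66  63 ...  73  73  72]]
```

Emit:
arm_command([
  [5,-4.2,0,0.15,8.7],
  [9.5,-8,1,0.3,8.7],
  [14,-12,2,0.445,8.7],
  [17.9,-15.3,3,0.445,8.7],
  [17.9,-15.3,3,0.445,8.7],
], newtons=32)

```text
time: 0.72
position: [0.3646, -0.3441, 0.1914]
tool_rot: [1.0, 0.002, -0.001, -0.002]
ft_force: [-0.1, -0.7, 0.7]
grip_width: 0.0871
```

Emit:
arm_command([
  [2.4,-5.3,1,0,8.7],
  [4.8,-10.6,2.5,0,8.7],
  [7.2,-15.9,4.5,0,8.7],
  [9.5,-21.1,7,0,8.7],
  [9.5,-21.1,9,0,8.7],
])

```text
time: 1.35
position: [0.4608, -0.1353, 0.1017]
tool_rot: [1.0, 0.003, -0.0, -0.0]
ft_force: [-0.6, -1.5, -0.0]
grip_width: 0.087
```

Run:
```python
from rig import robot
import numpy as np
print({k:np.round(v,4).tolist() for k,v in robot.get_obs().items()})
```

```text
{'time': 1.35, 'q': [-0.5191, 0.5366, 1.9006, 0.0003, 0.7046, 1.046], 'joint_velocities': [-0.0648, 0.3018, 0.1002, -0.026, -0.4258, -0.0224], 'joint_torque': [1.9656, -37.4972, -9.1841, 0.2407, 0.284, 0.1394], 'position': [0.4608, -0.1353, 0.1017], 'tool_rot': [1.0, 0.0027, -0.0, -0.0001], 'ft_force': [-0.5846, -1.5063, -0.0478], 'moment': [0.0272, 0.1014, 0.0028], 'grip_width': 0.087}
```

Emit:
arm_command([
  [-0.1,0,3,0,8.7],
  [-0.1,0,6,0,8.7],
  [-0.1,0,6,0,8.7],
  [-0.1,0,6,0,8.7],
])

```text
time: 1.85
position: [0.4594, -0.139, 0.043]
tool_rot: [1.0, -0.0, 0.001, 0.0]
ft_force: [0.1, 0.2, 0.9]
grip_width: 0.0871
```

Emit:
arm_command([
  [0,-0.6,0,0,8.7],
  [0,-0.6,2,0,8.7],
  [0,-0.6,3.7,0,8.7],
  [0,-0.6,3.7,0,8.7],
  [0,-0.6,3.7,0,8.7],
])

```text
time: 2.48
position: [0.4593, -0.1322, 0.0064]
tool_rot: [1.0, -0.0, 0.001, 0.0]
ft_force: [0.4, 0.5, -0.5]
grip_width: 0.0873
```

Run:
```python
from h import *
im,d=robot.camera("side"); crop("side",im,290,430,150,290,4,"pics/g1.png")
```

```text
(no output)
```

View pics/g1.png

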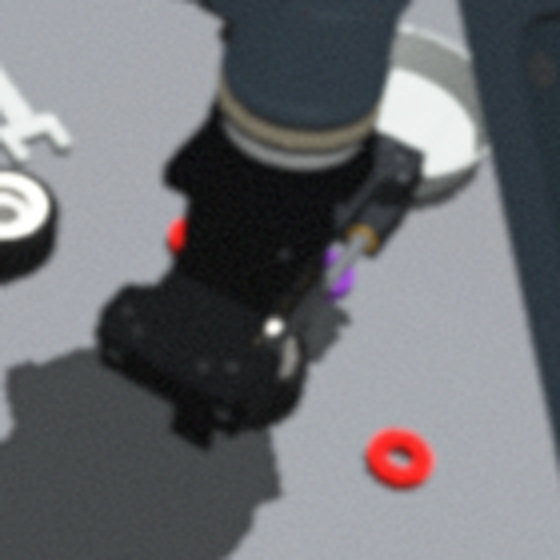

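The gripper's body hides the wheel (around pixel 270,340 of the crop); other parts are undisturbed. Closing.

Emit:
arm_command([
  [0,0,0,0,6.8],
  [0,0,0,0,6],
  [0,0,0,0,5.5],
  [0,0,0,0,5.5],
  [0,0,0,0,5.5],
], newtons=32)

```text
time: 3.15
position: [0.4589, -0.1322, 0.0057]
tool_rot: [1.0, -0.0, 0.0, 0.0]
ft_force: [-0.9, -0.3, 4.1]
grip_width: 0.0641
```

Emit:
arm_command([
  [0,0,-2,0,5.5],
  [0,0,-6,0,5.5],
  [0,0,-11,0,5.5],
  [0,0,-15,0,5.5],
  [0,0,-15,0,5.5],
])

```text
time: 3.78
position: [0.4604, -0.1328, 0.1579]
tool_rot: [1.0, -0.0, 0.003, 0.002]
ft_force: [0.1, -0.5, -3.0]
grip_width: 0.0641
```

Run:
```python
from h import *
im,d=robot.camera("side"); cv2.imwrite("pics/g2.png",im[:,:,::-1])
print(robot.get_obs()["position"],robot.get_obs()["ft_force"])
```

```text
[ 0.4590119  -0.13214532  0.15622341] [-0.39359293 -0.13132744 -2.59929651]
```

View pics/g2.png

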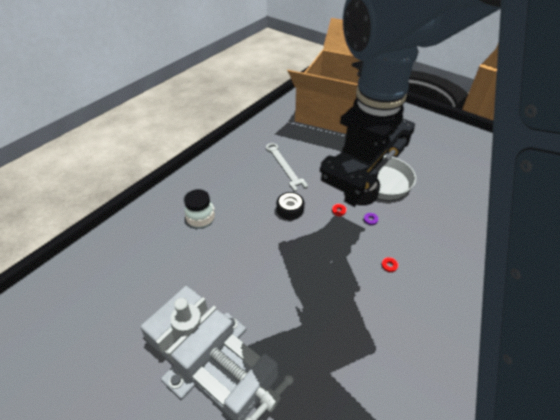

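Emit:
arm_command([
  [1,-5,-1.9,0,5.5],
  [2.5,-10,-1.9,0,5.5],
  [4,-15,-1.9,0,5.5],
  [5.5,-20,-1.9,0,5.5],
  [5.5,-20,-1.9,0,5.5],
])

```text
time: 4.45
position: [0.5128, 0.0713, 0.1722]
tool_rot: [1.0, 0.003, -0.002, -0.001]
ft_force: [-0.9, -0.3, -2.5]
grip_width: 0.0643
```

Emit:
arm_command([
  [1.5,-4,0,0,5.5],
  [3,-8,0,0,5.5],
  [5.1,-13,0,0,5.5],
  [5.1,-14.8,0,0,5.5],
  [5.1,-14.8,0,0,5.5],
])

```text
time: 5.08
position: [0.563, 0.2157, 0.1725]
tool_rot: [1.0, 0.001, -0.002, 0.001]
ft_force: [-0.3, -0.9, -2.3]
grip_width: 0.0638
```

Emit:
arm_command([
  [0,0,0,0,5.5],
  [0,0,0,0,5.5],
])

```text
time: 5.32
position: [0.5644, 0.2143, 0.1743]
tool_rot: [1.0, -0.001, -0.001, 0.0]
ft_force: [0.4, 0.4, -1.9]
grip_width: 0.0641
```

Run:
```python
from h import *
for n in("side","top"):
    im,d=robot.camera(n); np.savez(n+"1.npz",im=im,d=d)
    if n=="side": crop(n,im,110,310,210,360,3.9,"pics/h1s.png")
    else: crop(n,im,80,240,160,300,4,"pics/h1t.png")
o=robot.get_obs();print(o["position"],o["ft_force"],o["moment"])
```

```text
[0.56473808 0.21475462 0.17466558] [-1.04148983  1.09577102 -1.89958609] [ 0.02106194  0.04985794 -0.06420445]
```

View pics/h1s.png

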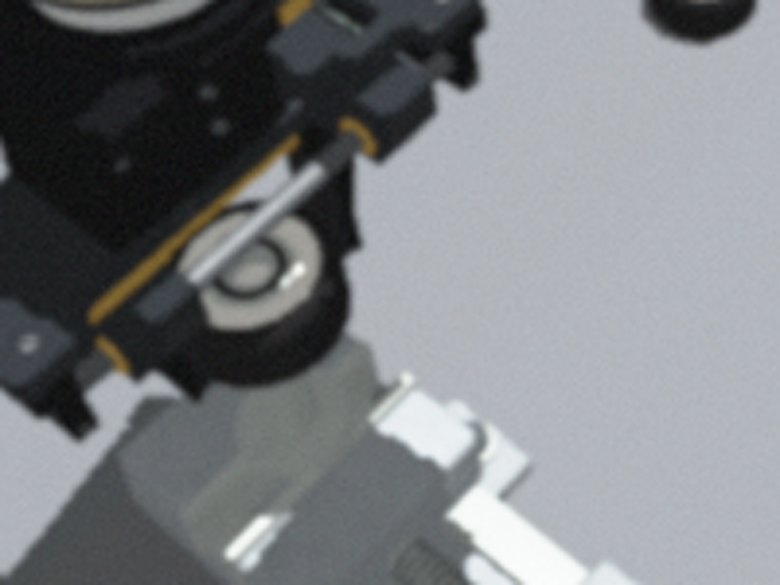

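View pics/h1t.png

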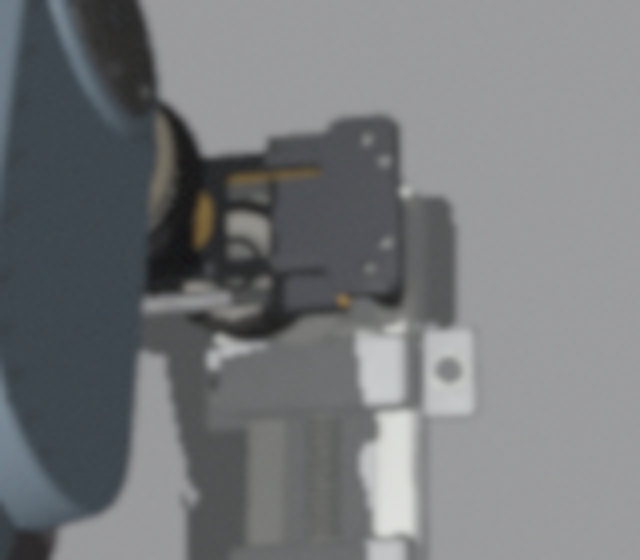

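Run:
```python
from h import *
print(onplane("top",148.3,231.2,.1335),onplane("side",180.16,303.86,.1335),tri((148.3,231.2),(180.16,303.86)))
D={n:np.load(n+"0.npz") for n in("top","side")}
for n in D:   # collar centre: fit circle to collar-height points' hull + jaw symmetric check
    P=cloud(n,D[n]["d"]); m=(np.hypot(P[...,0]-.565,P[...,1]-.214)<.06)&(abs(P[...,2]-.093)<.005)
    q=P[m][:,:2].astype(np.float32); (c,r)=cv2.minEnclosingCircle(q); print(n,c,r,m.sum(),np.median(P[m][:,2]))
P=cloud("side",np.load("side1.npz")["d"]); m=(abs(P[...,2]-.201)<.004)&(np.hypot(P[...,0]-.565,P[...,1]-.214)<.034)
im=np.load("side1.npz")["im"]; 
q=P[m][:,:2].astype(np.float32);print(m.sum(),np.median(P[m][:,2]),cv2.minEnclosingCircle(q),q.min(0),q.max(0))
```

```text
[0.56671588 0.21485311 0.1335    ] [0.5653501  0.21606132 0.1335    ] (array([0.56700397, 0.21543885, 0.13108159]), np.float64(0.0005328059659765479))
top (0.566527783870697, 0.21422620117664337) 0.022980302572250366 250 0.09248466441187186
side (0.5656161904335022, 0.21553446352481842) 0.023391403257846832 449 0.09436967596485062
992 0.20070371525201794 ((0.5616446733474731, 0.2131914496421814), 0.03263474255800247) [0.53130645 0.18113942] [0.59033996 0.24524346]
```

Emit:
arm_command([
  [0,-0.05,1,0,5.5],
  [0,-0.05,2,0,5.5],
  [0,-0.05,3,0,5.5],
  [0,-0.05,3.8,0,5.5],
  [0,-0.05,3.8,0,5.5],
])

```text
time: 6.05
position: [0.5641, 0.2164, 0.1354]
tool_rot: [1.0, -0.0, -0.001, 0.0]
ft_force: [-0.9, 0.6, -0.9]
grip_width: 0.064
```

Emit:
arm_command([
  [0,0,0.2,0,5.5],
  [0,0,0.4,0,5.5],
  [0,0,0.4,0,5.5],
])

```text
time: 6.42
position: [0.5648, 0.2164, 0.1326]
tool_rot: [1.0, -0.0, 0.0, 0.0]
ft_force: [0.8, -0.9, -2.0]
grip_width: 0.0642
```

Emit:
arm_command([
  [0,0,0.1,0,5.5],
  [0,0,0.2,0,5.5],
  [0,0,0.2,0,5.5],
])

```text
time: 6.8
position: [0.5649, 0.2164, 0.1305]
tool_rot: [1.0, -0.0, 0.0, 0.0]
ft_force: [-0.4, 0.4, -2.7]
grip_width: 0.0643
```

Emit:
arm_command([
  [0,0,0.1,0,5.5],
  [0,0,0.2,0,5.5],
  [0,0,0.2,0,5.5],
])

```text
time: 7.18
position: [0.5653, 0.2164, 0.1287]
tool_rot: [1.0, -0.0, 0.001, 0.0]
ft_force: [1.0, -0.5, -1.6]
grip_width: 0.0641
```

Emit:
arm_command([
  [0,0,0.1,0,5.5],
  [0,0,0.2,0,5.5],
  [0,0,0.2,0,5.5],
])

```text
time: 7.55
position: [0.5652, 0.2163, 0.1265]
tool_rot: [1.0, -0.0, 0.0, 0.0]
ft_force: [0.8, -0.9, -2.4]
grip_width: 0.0641
```

Emit:
arm_command([
  [0,0,0.1,0,5.5],
  [0,0,0.2,0,5.5],
  [0,0,0.2,0,5.5],
])

```text
time: 7.92
position: [0.5651, 0.2164, 0.1245]
tool_rot: [1.0, -0.0, 0.0, 0.0]
ft_force: [2.3, -1.3, -1.8]
grip_width: 0.0641
```

Emit:
arm_command([
  [0,0,0.1,0,5.5],
  [0,0,0.2,0,5.5],
  [0,0,0.2,0,5.5],
])

```text
time: 8.3
position: [0.5651, 0.2164, 0.1226]
tool_rot: [1.0, -0.0, 0.0, -0.0]
ft_force: [2.5, -1.0, -0.9]
grip_width: 0.0641
```

Emit:
arm_command([
  [0,0,0.1,0,5.5],
  [0,0,0.2,0,5.5],
  [0,0,0.2,0,5.5],
])

```text
time: 8.68
position: [0.565, 0.2164, 0.1205]
tool_rot: [1.0, -0.0, 0.0, 0.0]
ft_force: [3.0, -1.8, -0.5]
grip_width: 0.0642
```

Emit:
arm_command([
  [0.1,0.06,0,0,5.5],
  [0.1,0.06,0,0,5.5],
  [0.1,0.06,0.1,0,5.5],
  [0.1,0.06,0.1,0,5.5],
])

```text
time: 9.18
position: [0.5652, 0.2159, 0.1192]
tool_rot: [1.0, -0.0, -0.001, -0.0]
ft_force: [0.6, 0.1, -2.2]
grip_width: 0.0639
```

Emit:
arm_command([
  [0,0,0.1,0,5.5],
  [0,0,0.2,0,5.5],
  [0,0,0.2,0,5.5],
])

```text
time: 9.55
position: [0.5654, 0.2159, 0.1172]
tool_rot: [1.0, -0.0, -0.001, 0.0]
ft_force: [0.8, 0.4, -2.0]
grip_width: 0.0638
```

Emit:
arm_command([
  [0,0,0.05,0,5.5],
  [0,0,0.1,0,5.5],
  [0,0,0.1,0,5.5],
])

```text
time: 9.93
position: [0.5656, 0.2158, 0.1168]
tool_rot: [1.0, -0.0, -0.0, 0.0]
ft_force: [-1.2, -0.3, 0.8]
grip_width: 0.064
```

Emit:
arm_command([
  [0,0,0.05,0,5.5],
  [0,0,0.1,0,5.5],
  [0,0,0.1,0,5.5],
])

```text
time: 10.3
position: [0.5659, 0.2159, 0.1166]
tool_rot: [1.0, -0.0, 0.0, -0.0]
ft_force: [-2.9, -0.6, 6.4]
grip_width: 0.064
```

Emit:
arm_command([
  [0,0,0.05,0,5.5],
  [0,0,0.1,0,5.5],
  [0,0,0.1,0,5.5],
])

```text
time: 10.68
position: [0.5662, 0.2159, 0.1161]
tool_rot: [1.0, -0.0, 0.001, -0.0]
ft_force: [-2.4, -0.6, 8.8]
grip_width: 0.0636
```

Emit:
arm_command([
  [-0.03,0,0.05,0,5.5],
  [-0.03,0,0.1,0,5.5],
  [-0.03,0,0.1,0,5.5],
])

```text
time: 11.05
position: [0.5662, 0.216, 0.1152]
tool_rot: [1.0, -0.0, 0.001, -0.0]
ft_force: [-0.6, -1.2, 7.9]
grip_width: 0.064
```

Emit:
arm_command([
  [0,0,0.05,0,5.5],
  [0,0,0.1,0,5.5],
  [0,0,0.1,0,5.5],
])

```text
time: 11.42
position: [0.5663, 0.216, 0.1144]
tool_rot: [1.0, -0.0, 0.001, -0.0]
ft_force: [-1.3, 0.1, 9.9]
grip_width: 0.0642
```

Emit:
arm_command([
  [0,0,0.05,0,5.5],
  [0,0,0.1,0,5.5],
  [0,0,0.1,0,5.5],
])

```text
time: 11.8
position: [0.5664, 0.216, 0.1133]
tool_rot: [1.0, -0.0, 0.001, -0.0]
ft_force: [-1.6, -0.8, 9.1]
grip_width: 0.0643
```

Emit:
arm_command([
  [0,0,0.05,0,5.5],
  [0,0,0.1,0,5.5],
  [0,0,0.15,0,5.5],
  [0,0,0.2,0,5.5],
  [0,0,0.2,0,5.5],
])

```text
time: 12.42
position: [0.5663, 0.2161, 0.1111]
tool_rot: [1.0, -0.0, 0.001, -0.0]
ft_force: [-1.4, 0.7, 8.5]
grip_width: 0.064
```

Emit:
arm_command([
  [0,0,0.05,0,5.5],
  [0,0,0.1,0,5.5],
  [0,0,0.15,0,5.5],
  [0,0,0.2,0,5.5],
  [0,0,0.2,0,5.5],
])

```text
time: 13.05
position: [0.5654, 0.2158, 0.1071]
tool_rot: [1.0, -0.0, -0.0, 0.0]
ft_force: [0.6, -0.1, -1.7]
grip_width: 0.064
```

Emit:
arm_command([
  [0,0,0.05,0,5.5],
  [0,0,0.1,0,5.5],
  [0,0,0.15,0,5.5],
  [0,0,0.2,0,5.5],
  [0,0,0.2,0,5.5],
])

```text
time: 13.68
position: [0.5655, 0.2158, 0.1055]
tool_rot: [1.0, -0.0, -0.0, -0.0]
ft_force: [-0.8, 0.2, -1.7]
grip_width: 0.0642
```

Emit:
arm_command([
  [0,0,0.05,0,5.5],
  [0,0,0.1,0,5.5],
  [0,0,0.15,0,5.5],
  [0,0,0.2,0,5.5],
  [0,0,0.2,0,5.5],
])

```text
time: 14.3
position: [0.5655, 0.2158, 0.1035]
tool_rot: [1.0, -0.0, -0.0, 0.0]
ft_force: [-0.7, 0.0, -1.5]
grip_width: 0.0643
```

Emit:
arm_command([
  [0,0,0.05,0,5.5],
  [0,0,0.1,0,5.5],
  [0,0,0.15,0,5.5],
  [0,0,0.2,0,5.5],
  [0,0,0.2,0,5.5],
])

```text
time: 14.92
position: [0.5655, 0.2158, 0.1015]
tool_rot: [1.0, -0.0, -0.0, 0.0]
ft_force: [-0.0, -0.5, -2.2]
grip_width: 0.0642
```

Emit:
arm_command([
  [0,0,0.05,0,5.5],
  [0,0,0.1,0,5.5],
  [0,0,0.1,0,5.5],
])

```text
time: 15.3
position: [0.5655, 0.2158, 0.1005]
tool_rot: [1.0, -0.0, 0.0, -0.0]
ft_force: [0.3, 0.9, -1.7]
grip_width: 0.0643
```

Emit:
arm_command([
  [0,0,0.05,0,5.5],
  [0,0,0.1,0,5.5],
  [0,0,0.1,0,5.5],
])

```text
time: 15.68
position: [0.5656, 0.2159, 0.0999]
tool_rot: [1.0, -0.0, 0.0, -0.0]
ft_force: [-0.2, 0.2, 1.2]
grip_width: 0.0642
```

Emit:
arm_command([
  [0,0,0.03,0,5.5],
  [0,0,0.06,0,5.5],
  [0,0,0.06,0,5.5],
])

```text
time: 16.05
position: [0.5657, 0.2159, 0.0997]
tool_rot: [1.0, -0.0, 0.0, -0.0]
ft_force: [-2.5, -0.3, 4.6]
grip_width: 0.064
```

Emit:
arm_command([
  [0,0,0.03,0,5.5],
  [0,0,0.06,0,5.5],
  [0,0,0.06,0,5.5],
])

```text
time: 16.42
position: [0.5657, 0.2159, 0.0996]
tool_rot: [1.0, -0.0, 0.0, -0.0]
ft_force: [-3.0, -0.2, 8.0]
grip_width: 0.0642
```

Emit:
arm_command([
  [0,0,0.05,0,5.5],
  [0,0,0.1,0,5.5],
  [0,0,0.1,0,5.5],
])

```text
time: 16.8
position: [0.5658, 0.2159, 0.0995]
tool_rot: [1.0, 0.0, 0.001, -0.0]
ft_force: [-3.0, 0.2, 11.6]
grip_width: 0.064
```

Run:
```python
from h import *
im,d=robot.camera("side"); np.savez("side2.npz",im=im,d=d)
crop("side",im,110,310,220,370,3.9,"pics/k1s.png")
```

```text
(no output)
```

View pics/k1s.png

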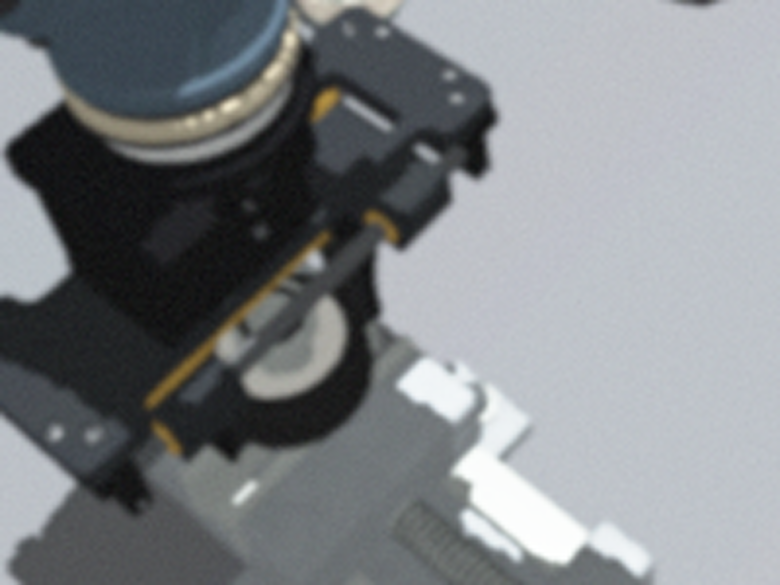

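Emit:
arm_command([
  [-0.05,0,-0.1,0,5.5],
  [-0.05,0,-0.2,0,5.5],
  [-0.05,0,-0.2,0,5.5],
])

```text
time: 17.23
position: [0.5655, 0.2159, 0.0998]
tool_rot: [1.0, -0.0, 0.001, -0.0]
ft_force: [-1.2, -0.1, 5.5]
grip_width: 0.0643
```

Still lightly pressed down on the collar; open gently.

Emit:
arm_command([
  [0,0,0,0,6.5],
  [0,0,0,0,6.8],
  [0,0,0,0,7.5],
  [0,0,0,0,8.5],
  [0,0,0,0,8.5],
])

```text
time: 17.85
position: [0.5649, 0.2158, 0.0991]
tool_rot: [1.0, -0.0, -0.0, 0.0]
ft_force: [0.1, -0.3, 0.1]
grip_width: 0.083
```

Emit:
arm_command([
  [0,0,-0.5,0,8.5],
  [0,0,-1.5,0,8.5],
  [0,0,-4,0,8.5],
  [0,0,-8,0,8.5],
  [0,0,-12,0,8.5],
])

```text
time: 18.48
position: [0.565, 0.2158, 0.2212]
tool_rot: [1.0, -0.0, 0.0, -0.0]
ft_force: [-0.4, 0.2, 0.4]
grip_width: 0.085
```

Run:
```python
from h import *
im,d=robot.camera("side"); np.savez("side3.npz",im=im,d=d)
crop("side",im,110,310,220,370,3.9,"pics/k2s.png")
print(robot.get_obs()["position"])
P=cloud("side",d); m=(np.hypot(P[...,0]-.566,P[...,1]-.2155)<.04)&(P[...,2]>.115)&(P[...,2]<.15)
z=P[m][:,2];print(np.histogram(z,bins=np.arange(.115,.152,.003)))
b=m&(P[...,2]>.138); vv,uu=np.nonzero(b); print(uu.mean(),vv.mean(),P[b].mean(0),b.sum(),cv2.minEnclosingCircle(P[b][:,:2].astype(np.float32)))
w=m&(abs(P[...,2]-.126)<.004); print(cv2.minEnclosingCircle(P[w][:,:2].astype(np.float32)),np.median(P[w][:,2]))
```

```text
[0.56844969 0.2166282  0.22733703]
(array([ 71,  63, 111, 526, 183,   5,  36,  41,  65, 222,  11,   0]), array([0.115, 0.118, 0.121, 0.124, 0.127, 0.13 , 0.133, 0.136, 0.139,
       0.142, 0.145, 0.148, 0.151]))
179.31372549019608 301.5032679738562 [0.56394929 0.2168023  0.14279085] 306 ((0.5643079280853271, 0.2163282036781311), 0.016610482707619667)
((0.563707172870636, 0.2161594033241272), 0.0319078303873539) 0.12622556791143802
```

View pics/k2s.png

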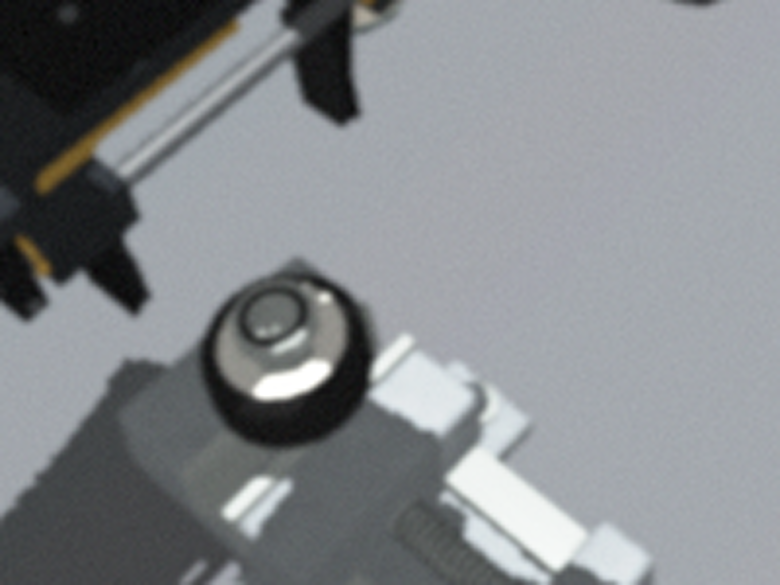

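Emit:
arm_command([
  [0,0,3,0,5.5],
  [0,0,5,0,5.2],
  [0,0,5,0,5.2],
  [0,0,5,0,5.2],
], newtons=12)

```text
time: 19.02
position: [0.5657, 0.216, 0.1704]
tool_rot: [1.0, -0.0, 0.001, -0.0]
ft_force: [0.2, 0.3, -0.2]
grip_width: 0.0554
```

Emit:
arm_command([
  [0,0,1.5,0,5.2],
  [0,0,2.8,0,5.2],
  [0,0,3.4,0,5.2],
  [0,0,3.4,0,5.2],
  [0,0,3.4,0,5.2],
])

```text
time: 19.65
position: [0.5653, 0.2159, 0.1355]
tool_rot: [1.0, -0.0, 0.0, -0.0]
ft_force: [0.8, -0.1, 0.5]
grip_width: 0.0517
```

Emit:
arm_command([
  [0.05,0,0.2,0,5.2],
  [0.05,0,0.36,0,5.2],
  [0.05,0,0.36,0,5.2],
  [0.05,0,0.36,0,4.2],
])

```text
time: 20.15
position: [0.5655, 0.2159, 0.1318]
tool_rot: [1.0, -0.0, 0.0, -0.0]
ft_force: [0.9, -0.3, 0.3]
grip_width: 0.0478
```

Emit:
arm_command([
  [0,0,0,0,3.6],
  [0,0,0,0,3.2],
  [0,0,0,0,2.8],
  [0,0,0,0,2.5],
  [0,0,0,0,2.5],
])

```text
time: 20.78
position: [0.5655, 0.2158, 0.1318]
tool_rot: [1.0, -0.0, 0.0, -0.0]
ft_force: [0.2, 0.4, 0.5]
grip_width: 0.0312
```

Emit:
arm_command([
  [0,0,-0.5,0,2.5],
  [0,0,-2,0,2.5],
  [0,0,-5,0,2.5],
  [0,0,-8,0,2.5],
  [0,0,-8,0,2.5],
], newtons=15)

```text
time: 21.4
position: [0.5677, 0.2163, 0.2155]
tool_rot: [1.0, -0.0, 0.004, -0.001]
ft_force: [0.1, -0.6, -0.9]
grip_width: 0.0311
```

Run:
```python
from h import *
im,d=robot.camera("side"); np.savez("side4.npz",im=im,d=d)
crop("side",im,110,310,220,370,3.9,"pics/k3s.png")
# dish: from the first images, rim
for n in("top","side"):
    q=np.load(n+"0.npz");P=cloud(n,q["d"]);m=(np.hypot(P[...,0]-.49,P[...,1]-.36*-1*-1)<.1) if 0 else (np.hypot(P[...,0]-.49,P[...,1]+.36)<.1)
    r=m&(P[...,2]>.02)&(P[...,2]<.04); print(n,cv2.minEnclosingCircle(P[r][:,:2].astype(np.float32)),r.sum(),np.median(P[r][:,2]))
```

```text
top ((0.4924442768096924, -0.35475924611091614), 0.06995295733213425) 505 0.026635574464761558
side ((0.49174752831459045, -0.35416024923324585), 0.07158003002405167) 534 0.026818611280544153
```

View pics/k3s.png

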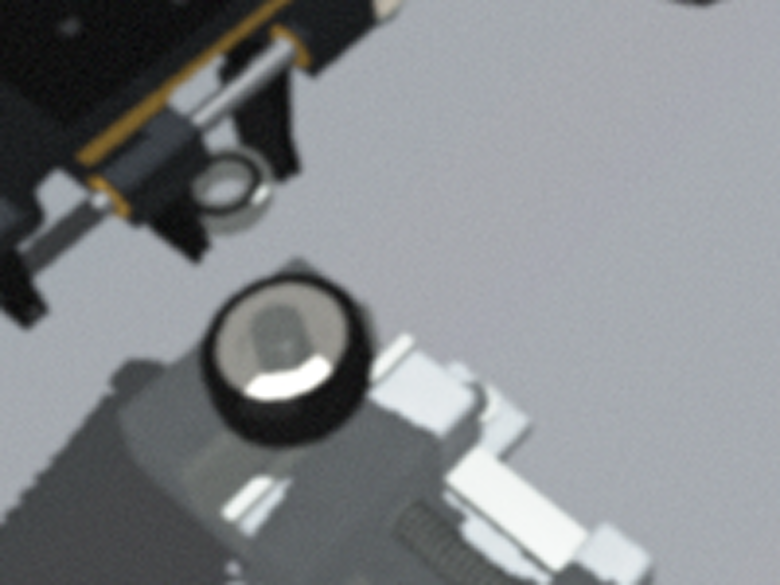

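Emit:
arm_command([
  [-0.5,5,0,0,2.5],
  [-1.2,10.5,0,0,2.5],
  [-2,16,0,0,2.5],
  [-2.8,21.5,0,0,2.5],
  [-3.5,27,0,0,2.5],
])

```text
time: 22.08
position: [0.5291, -0.0555, 0.2107]
tool_rot: [1.0, -0.0, -0.001, -0.0]
ft_force: [0.9, -0.5, -0.9]
grip_width: 0.0312
```

Emit:
arm_command([
  [-0.7,5.5,0,0,2.5],
  [-1.4,11,0,0,2.5],
  [-2.1,16.5,0,0,2.5],
  [-2.8,22,0,0,2.5],
  [-3.5,27,0,0,2.5],
])

```text
time: 22.7
position: [0.4942, -0.3256, 0.2104]
tool_rot: [1.0, -0.0, -0.001, -0.001]
ft_force: [1.5, -0.3, 0.1]
grip_width: 0.0311
```

Emit:
arm_command([
  [-0.4,3,0,0,2.5],
  [-0.4,3,4,0,2.5],
  [-0.4,3,8,0,2.5],
  [-0.4,3,10,0,2.5],
  [-0.4,3,10,0,2.5],
])

```text
time: 23.32
position: [0.4896, -0.3524, 0.1089]
tool_rot: [1.0, -0.0, -0.002, -0.003]
ft_force: [-0.2, 0.1, 1.0]
grip_width: 0.0312
```

Emit:
arm_command([
  [0,0,0,0,2.5],
  [0,0,0,0,2.5],
])

```text
time: 23.58
position: [0.492, -0.3547, 0.1129]
tool_rot: [1.0, -0.0, 0.001, 0.001]
ft_force: [0.7, -0.1, -1.2]
grip_width: 0.0313
```

Run:
```python
from h import *
for n in("top","side"):
    q=np.load(n+"0.npz");P=cloud(n,q["d"]);m=(P[...,2]>.06)&(P[...,2]<.4)&(P[...,1]<-.3)&(P[...,1]>-.6)&(P[...,0]>.40)&(P[...,0]<.9)
    if n=="side": m[:, 440:]=0
    print(n,m.sum(),P[m].min(0),P[m].max(0), np.sort(P[m][:,0])[:20:4])
```

```text
top 2913 [ 0.55119457 -0.59958847  0.06000545] [ 0.85940863 -0.37144582  0.19164559] [0.55119457 0.55299352 0.55495562 0.55637076 0.55756841]
side 3500 [ 0.55075577 -0.59968001  0.0600177 ] [ 0.85707574 -0.37192995  0.19275192] [0.55075577 0.55309342 0.55407851 0.55598617 0.55717797]
```

Emit:
arm_command([
  [0,0,3,0,2.5],
  [0,0,6,0,2.5],
  [0,0,8.5,0,2.5],
  [0,0,9.6,0,2.5],
  [0,0,9.6,0,2.5],
])

```text
time: 24.2
position: [0.4915, -0.3542, 0.0159]
tool_rot: [1.0, -0.0, -0.0, -0.0]
ft_force: [-0.2, -0.7, -0.0]
grip_width: 0.0311
```

Emit:
arm_command([
  [0,0,0.3,0,2.5],
  [0,0,0.5,0,2.5],
  [0,0,0.5,0,2.5],
])

```text
time: 24.58
position: [0.4916, -0.3543, 0.0111]
tool_rot: [1.0, -0.0, 0.0, 0.0]
ft_force: [-0.4, -0.3, -0.4]
grip_width: 0.0314
```

Emit:
arm_command([
  [0,0,0.2,0,2.5],
  [0,0,0.35,0,2.5],
  [0,0,0.35,0,2.5],
])

```text
time: 24.95
position: [0.4913, -0.354, 0.0071]
tool_rot: [1.0, -0.0, -0.0, -0.0]
ft_force: [0.5, -0.1, -0.2]
grip_width: 0.0309
```

Emit:
arm_command([
  [0,0,0.05,0,2.5],
  [0,0,0.1,0,2.5],
  [0,0,0.1,0,2.5],
])

```text
time: 25.32
position: [0.4914, -0.3541, 0.0062]
tool_rot: [1.0, -0.0, -0.0, -0.0]
ft_force: [-0.1, 1.2, 0.2]
grip_width: 0.0314
```

Emit:
arm_command([
  [0,0,0.1,0,2.5],
  [0,0,0.1,0,2.5],
  [0,0,0.1,0,3.4],
  [0,0,0.1,0,4.5],
  [0,0,0.1,0,4.8],
])

```text
time: 25.95
position: [0.4914, -0.3542, 0.0053]
tool_rot: [1.0, -0.0, 0.0, 0.0]
ft_force: [1.2, -0.5, 0.0]
grip_width: 0.0448
```

Emit:
arm_command([
  [0,0,-0.3,0,5],
  [0,0,-1,0,5],
  [0,0,-4,0,5],
  [0,0,-9,0,5],
  [0,0,-15,0,5],
])

```text
time: 26.58
position: [0.4908, -0.3536, 0.1562]
tool_rot: [1.0, -0.0, -0.001, -0.001]
ft_force: [1.3, -0.7, 0.3]
grip_width: 0.05
```

Emit:
arm_command([
  [0,-4,-5,0,5],
  [0,-10,-6,0,5],
  [0,-16,-6,0,5],
  [0,-22,-6,0,5],
  [0,-22,-6,0,5],
])

```text
time: 27.2
position: [0.4901, -0.1298, 0.2158]
tool_rot: [1.0, 0.003, -0.001, -0.001]
ft_force: [-0.3, -2.1, -0.1]
grip_width: 0.0503
```

Run:
```python
from h import *
im,d=robot.camera("side"); cv2.imwrite("pics/e_s.png",im[:,:,::-1])
im,d=robot.camera("top"); cv2.imwrite("pics/e_t.png",im[:,:,::-1])
o=robot.get_obs();print(o["time"],o["position"],o["grip_width"])
```

```text
27.3 [ 0.49179417 -0.13395058  0.21592599] 0.05018495929215047
```

View pics/e_s.png

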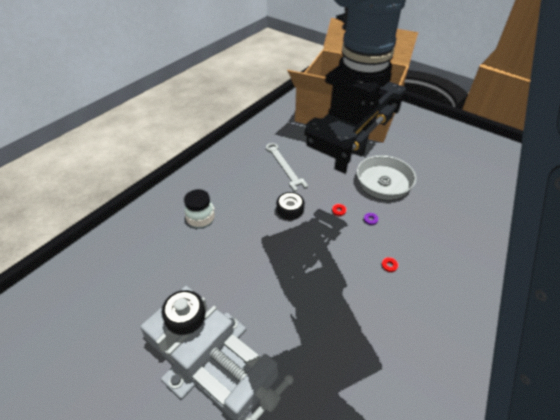

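View pics/e_t.png

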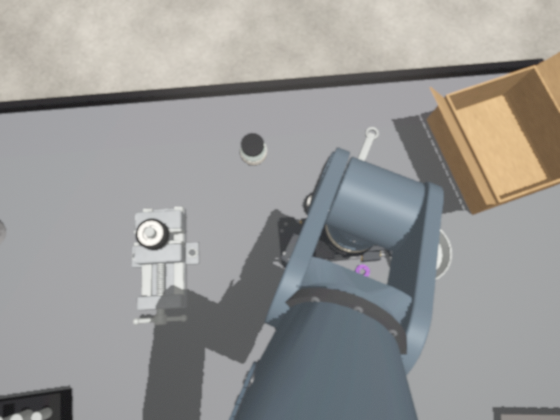

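The side view shows the bearing lying flat in the dish at (385,181). The bare wheel is on the collar with the nose through it at (183,309). The jar, wrench, other wheel and rings are in their old places, and the arm is clear and still.

Emit:
arm_command([
  [0,0,0,0,5],
  [0,0,0,0,5],
  [0,0,0,0,5],
])

```text
time: 27.68
position: [0.4914, -0.1352, 0.2151]
tool_rot: [1.0, -0.001, -0.0, -0.0]
ft_force: [-0.1, 0.1, -0.0]
grip_width: 0.0499
```

Run:
```python
from rig import robot
print(robot.hand_in())
```

```text
the job is handed in; nothing more can be done
None
```

The bearing is out of the wheel and lying flat in the steel dish. The bare wheel is sitting on the drift's collar, and I handed the job in at about 27.7 s.

- **Pressing out:** I gripped the wheel across the tread and felt the nose into the hole, shifting about 1 mm when a small side force showed. The bearing moved at about 10–12 N and came free after 7 mm. I kept hold of the wheel until it was down on the collar. Contact came 17 mm below where the nose first touched the bearing, as the sizes predict, and the final press was about 13 N.
- **Last checks:** In the last side view the bearing is in the dish, and the wheel is on the collar with the nose through it. The other wheel, wrench, jar and coloured rings look unmoved, and the arm is clear of everything. The arm hid the dish in the last top view, so the bearing there was only confirmed from the side.
- **Disagreements:** The two cameras differed by 1–1.5 mm on where the nose was, which the feeling took care of. The gripper read 31.2 mm on the 32 mm bearing, but the grip held and the picture showed the bearing sitting properly. The bearing dropped about 3–4 mm onto the dish floor when released.

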